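# Wedge the rocking bench scale

## Robot

A 6-joint arm with a two-finger parallel gripper is mounted at the origin on the work surface. World frame = base frame: x ahead of the robot, y to its left, z up, the work surface at z = 0. Lengths are in m, angles in degrees, forces in N, time in s.
With the tool pointing down it reaches from about 0.4 to 0.825 m from the base axis. Payload 7 kg.
Tool frame: the origin (TCP) lies on the front face of the gripper's body, between the roots of the fingers; the fingertips stand 66 mm ahead of it and the grasp point (between the pads) lies 47 mm ahead of it; z points along the fingers, y is the line along which they close (so a half turn about z gives the same grasp; the last joint's range is limited). The gripper opens to 88 mm and grips with 3 to 60 N. Pads are 19 mm wide; open, the fingers measure 130 mm over their backs; the gripper's body (78 mm by 193 mm) begins 47 mm behind the grasp point.
Start: joints at [83.085, 20.546, 0.682, 0, -70.136, -16.507], TCP at [0.268, 0.619, 0.292] pointing down, gripper open.
Joint ranges: [-176.03, 176.03], [-82.01, 121.73], [-58.28, 71.71], [-173.87, 95.51], [-174.79, -0.11], [-173.66, 173.66]. Speed limits (degrees/s): [136.94, 136.94, 172.46, 180, 180, 180].

## Interface

Orientations are given as [roll, pitch, yaw] about the fixed x, y, z axes, in that order (R = Rz(yaw) Ry(pitch) Rx(roll)).
In Python, from plant import ctrl gives the robot as it stands.
- The arm moves only by the tool send_rows, never from a script. Its argument "deltas" is a list of rows, each a list of 2 entries, a list of its own where there are three numbers: the shift along the tool's x, y, z each as a share of 800 mm, from -1 to 1, then the turn about the tool's z as a share of 90 degrees, from -1 to 1. A call has exactly 5 rows; each row is the pose to reach, as a shift and turn from the pose commanded when the call began, along the tool's axes at that moment; what a row does not reach only later rows make up. A row lasts 1/12 s, in which the tool goes at most 41.7 mm and 7.16 degrees, less where a joint would pass 70% of its speed; a pose out of reach is approached as far as the arm can. A call with a number of a shift or a turn outside -1 to 1 is refused whole. A call with a gripper value outside its range is refused whole. "gripper" is the opening, from 0 (shut) to 1 (fully open), set as the call begins (left out, the last holds). The fingers move at their own pace and stop on an object; the grip force is fixed at half the most. Time passes only in rows, so rows that repeat a pose let the fingers close, or fill a call up. It gives the time, the measured TCP pose, the force, the opening and the grip force at its end, in the units of the state.
- ctrl.get_obs(): the state, without advancing time (a new reading comes with each control period).
- ctrl.snapshot(name): name is "scene" or "side" or "wrist"; returns a dict with "color" (480x640x3 uint8, red, green, blue), "vertical_fov" (degrees; the focal length in pixels is half the picture's height over the tangent of half this angle, whatever the lens; pixels are square), "cx", "cy" (the principal point, pixels), "k1" (the pictures are not rectified: a ray, as slopes to the right and down, at radius r is drawn at 1 + k1 r^2 times it, then the intrinsics apply), "rvec" (rotation vector, rad) and "tvec" (3), from world to camera coordinates, as OpenCV has them. Camera axes: x right, y down, z forward; pixel columns grow to the right and rows downward; lengths in m; the calibration is good to about 2 mm. A picture is of the moment at which its call begins. There is no depth.
- ctrl.close_job(): hands the job in; it is judged then, once.
Trained networks look in a picture, given as the dict that the camera call returned (one of the last four; its "shot" number tells which), for a name from the list of things; names that differ only in an ending like _2 or _b are one class to them, and where a whole thing is asked for, a point or a joint stands for the part that bears it (a point fixed in the world has none). Each returns a list of dicts, best first, with "conf" (0 to 1); they miss things now and then, are a little off and sometimes report something else, mostly with a low value. They report only what shows in the picture. A call takes as long as a camera call. They do not tell look-alikes from the thing itself.
- ctrl.boxes_of(picture, thing): "xy" ([column, row] as shares, 0 to 1, of the picture: columns of its width, rows of its height, amid what is visible of it).
- ctrl.cut_out(picture, thing): "pixels" (480x640 bool, what is visible of it) and "xy" ([column, row] as shares, 0 to 1, of the picture: columns of its width, rows of its height, amid what is visible of it).
The state is a dict: "clock": time; "joint_pos": joint angles; "qvel": joint speeds; "tau": joint torques, N m; "tool_pos": TCP position; "orientation": TCP orientation; "force": force on the tool from outside, world axes, zero at the start; "moment": the same for the moment, N m; "opening": finger opening in m; "gripper_force": force on a finger pad.
Only numpy, scipy, OpenCV 4.12 (cv2) and the standard library are available. Lean on these libraries where they do the work, as an engineer would, in place of code of your own. Each camera call takes 0.05 s, during which the arm holds its last target. There are 200 camera calls.

## Task

The bench scale rocks because the foot at its corner next to the loose wooden wedge is screwed up too short and has seized. Without picking anything up, push the wedge thin end first squarely under that foot until it is snug and the scale no longer rocks, but still stands level where it is; then press down for a moment, firmly but not hard, with the fingertips on the scale's corner above that foot, to prove that it stands firm on the wedge. Leave the other things on the bench alone.

Things in the scene. Friction and masses are not known exactly. Their poses are not given: they have to be found in the camera images.
- scale: Bench scale: low light-grey housing 262 x 232 mm (x, y), underside 22 mm and top 68 mm above the bench; steel pan (182 x 226 mm, top at 79 mm) over its -x part, display strip along its +x side. Stands loose on 28 mm round rubber feet centred at x +-110, y +-95 mm; the short one is at (+110, +95). About 4.8 kg, centre of mass near the middle. Origin: centre of its footprint at bench level; z up.
- short_foot: The seized short foot under the scale's (+x, +y) corner, fixed to the scale: a round grey rubber pad 28 mm in diameter, 10 mm tall. Origin: centre of the pad's flat underside, which hangs 6 to 9.5 mm (it varies) above the bench: its height is the gap to be filled. Unsupported, the corner rocks down at a press of 3 to 5 N.
- corner (a point): Point on the flat top of the scale's housing straight above the short foot, 68 mm above the bench, 21 mm from the housing's edges: the place to press (5 to 15 N held for half a second is a fair test). The pan's edge, 11 mm higher, begins 55 mm from it towards the scale's -x.
- wedge: Loose plain hardwood wedge 120 mm long (x), 44 mm wide (y), 45 g, lying flat. Its top slopes evenly from the 19 mm high square heel face at x = -60 mm to the 2 mm thin toe at x = +60 mm. Origin: centre of its underside; +x points to the toe, z up. Starts with the toe 45 to 110 mm from the short foot, pointing roughly at it. Slides on the bench at under 1 N; snug under the foot it resists 5 N and more; past about 12 N it shoves the scale.
- parts_tray: Bystander: open aluminium tray 90 x 120 x 28 mm with bolts, on the scale's pan; origin under its centre.
- tape_measure: Bystander: yellow tape measure, 70 x 44 x 60 mm, beside the wedge's way; origin under its centre.
- screwdriver: Bystander: screwdriver 200 mm long lying past the scale's display side; origin under its middle.
- spanner: Bystander: steel spanner 170 mm long lying along the scale's side away from the wedge; origin under its middle.
- glue_bottle: Bystander: standing white glue bottle, 60 mm diameter, 170 mm tall; origin under its centre.
- screw_carton: Bystander: small cardboard carton 100 x 75 x 50 mm; origin under its centre.
- pencil_can: Bystander: aluminium can, 76 mm diameter, 95 mm tall, with pencils to 155 mm; origin under its centre.
- drill_battery: Bystander: black drill battery 115 x 72 x 60 mm; origin under its centre.
Not all that is in view belongs to the job. Of the things that look like the wedge, the middle-sized one is meant.

How it is judged:
By the outcome, as a careful person would: the job done as asked, in the order asked, and still so for the second after the job is handed in, with the robot touching nothing.
It also fails if it takes over 51 s, if anything falls off the work surface, if the arm or the gripper's body presses on something with over 40 N, if the wrist force passes 120 N, or if a joint passes its speed limit or range.

## Working session

There is one attempt and no reset: what is moved stays moved. The work goes in short steps, Python scripts to look and compute and a tool call to move; the robot and the scene stay as the last step left them, time stands still between calls to the robot, and variables do not carry over. Pictures are saved under pics/ and viewed, at most 10 in all, crops included, and the job is handed in when it is done.

Besides the shell and the picture viewer there is one more tool, called in YAML: its name, and indented under it one key for each argument. send_rows: Moves the arm, as the interface text tells. Shift numbers are shares of 800 mm and turn numbers shares of 90 degrees, none past 1 either way. Its arguments: {"type":"object","properties":{"deltas":{"type":"array","items":{"type":"array"}},"gripper":{"type":"number"}},"required":["deltas"]}

```bash
mkdir -p pics; ls; cat > h.py <<'E'
import numpy as np, cv2
from plant import ctrl
def K(s):
    f=240/np.tan(np.radians(s["vertical_fov"])/2)
    return f,s["cx"],s["cy"],s["k1"]
def proj(s,P):
    P=np.atleast_2d(np.asarray(P,float)); R=cv2.Rodrigues(np.array(s["rvec"],float))[0]
    c=P@R.T+np.array(s["tvec"]).ravel(); f,cx,cy,k=K(s)
    u=c[:,:2]/c[:,2:]; r2=(u**2).sum(1,keepdims=True); u=u*(1+k*r2)
    return u*f+[cx,cy]
def unproj(s,px,z):
    px=np.atleast_2d(np.asarray(px,float)); f,cx,cy,k=K(s)
    d=(px-[cx,cy])/f; u=d.copy()
    for _ in range(20): u=d/(1+k*(u**2).sum(1,keepdims=True))
    R=cv2.Rodrigues(np.array(s["rvec"],float))[0]; t=np.array(s["tvec"]).ravel()
    C=-R.T@t; ray=np.c_[u,np.ones(len(u))]@R
    return C+ray*((z-C[2])/ray[:,2])[:,None]
def save(s,n,crop=None,sc=1):
    im=s["color"][:,:,::-1]
    if crop: a,b,c,d=crop; im=im[b:d,a:c]
    cv2.imwrite("pics/"+n+".png",cv2.resize(im,None,fx=sc,fy=sc,interpolation=cv2.INTER_CUBIC))
E
python3 - <<'E'
from h import *
for n in ["scene","side"]:
    s=ctrl.snapshot(n); save(s,n+"0")
    print(n,{k:v for k,v in s.items() if k!="color"})
    for t in ["wedge","scale","short_foot","tape_measure"]:
        for d in ctrl.boxes_of(s,t): 
            p=np.array(d["xy"])*[640,480]; print(t,round(d["conf"],2),p.round(),unproj(s,p,0.0).round(3))
print(ctrl.get_obs())
E
```

```text
pics
scene {'vertical_fov': 48.77203817724222, 'cx': 324.71084185277937, 'cy': 253.69718951797196, 'k1': -0.1359832264249415, 'rvec': array([ 1.47738576,  2.16669232, -0.80324769]), 'tvec': array([ 0.23291669, -0.34659296,  1.66365465]), 'shot': 1}
wedge 0.92 [437. 281.] [[0.493 0.241 0.   ]]
wedge 0.89 [376. 334.] [[0.696 0.147 0.   ]]
wedge 0.77 [359. 289.] [[0.587 0.069 0.   ]]
scale 0.89 [284. 241.] [[ 0.509 -0.167  0.   ]]
tape_measure 0.7 [366. 247.] [[0.453 0.041 0.   ]]
side {'vertical_fov': 50.64960530421534, 'cx': 318.6268930840633, 'cy': 235.03961228586672, 'k1': 0.019430452075550723, 'rvec': array([ 2.23077497, -0.04266301,  0.01604712]), 'tvec': array([-0.55862767,  0.08008926,  1.30653316]), 'shot': 2}
wedge 0.96 [297. 204.] [[0.504 0.263 0.   ]]
wedge 0.69 [329. 239.] [[0.591 0.09  0.   ]]
wedge 0.64 [372. 226.] [[0.715 0.144 0.   ]]
wedge 0.43 [265. 435.] [[ 0.443 -0.487  0.   ]]
scale 0.61 [317. 308.] [[ 0.549 -0.171  0.   ]]
scale 0.56 [326. 363.] [[ 0.562 -0.328  0.   ]]
tape_measure 0.98 [288. 236.] [[0.478 0.109 0.   ]]
{'clock': 0.5, 'joint_pos': array([ 8.30830668e+01,  2.05482147e+01,  6.79500936e-01, -1.06198864e-03,
       -7.01332638e+01, -1.65043187e+01]), 'qvel': array([ 0.0020647 , -0.04985583,  0.01548731,  0.01314434, -0.0858191 ,
       -0.07239166]), 'tau': array([ 1.31469562e-03, -5.81799209e+01,  2.93065900e+01,  6.99724764e+00,
        1.18520923e-02, -4.13224859e-05]), 'tool_pos': array([0.26833513, 0.6193426 , 0.29211825]), 'orientation': array([ 1.79997820e+02,  3.95835900e-04, -2.34216128e+01]), 'force': array([-0.29078283,  0.37733529, -0.02462334]), 'moment': array([0.01729537, 0.05927329, 0.02004493]), 'gripper_force': 0.0, 'opening': 0.08770205589438326}
```

View pics/scene0.png

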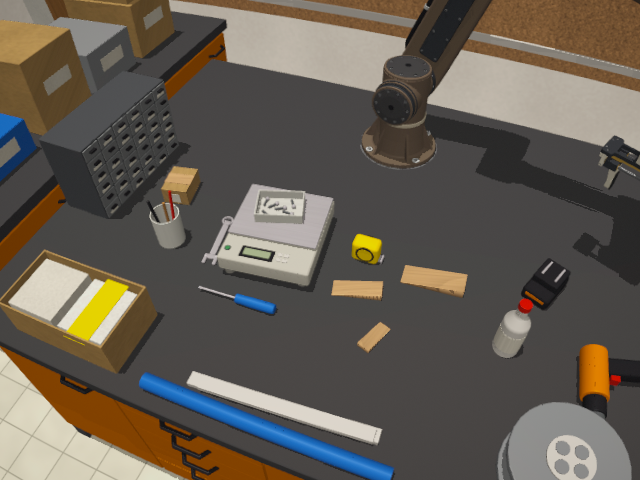

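View pics/side0.png

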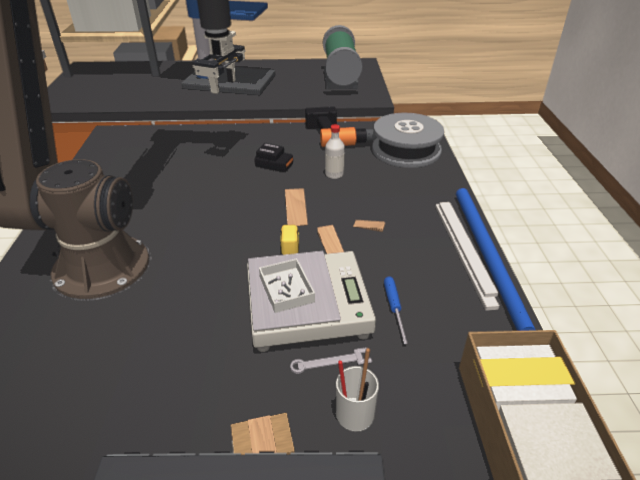

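Candidates in scene view: the large one at (437,281), a middle one at (359,289), and a small one at (376,334). I take the middle one, which points at the scale's display/+y corner. The crop and fit below check this.

```bash
cat >> h.py <<'E'
from scipy.optimize import minimize
def rot(a): c,s=np.cos(a),np.sin(a); return np.array([[c,-s],[s,c]])
def place(V,p):
    V=np.array(V,float).copy(); V[:,:2]=V[:,:2]@rot(p[2]).T+p[:2]; return V
def wedgeV(L=.12,W=.044,h=.019,t=.002):
    return [[-L/2,y,z] for y in(-W/2,W/2) for z in(0,h)]+[[L/2,y,z] for y in(-W/2,W/2) for z in(0,t)]
scaleV=[[x,y,z] for x in(-.131,.131) for y in(-.116,.116) for z in(.022,.068)]
def hullmask(s,V,S=4):
    m=np.zeros((480*S,640*S),np.uint8); q=((proj(s,V)+.5)*S-.5).astype(np.int32)
    cv2.fillConvexPoly(m,cv2.convexHull(q.reshape(-1,1,2)),1)
    return cv2.resize(m.astype(np.float32),(640,480),interpolation=cv2.INTER_AREA)
def fit(obs,V,p0,step=(.01,.01,.1)):
    def cost(p):
        c=0
        for s,m in obs:
            a=hullmask(s,place(V,p)); c+=1-np.minimum(a,m).sum()/np.maximum(a,m).sum()
        return c
    sim=np.vstack([p0]+[np.array(p0)+np.eye(3)[i]*step[i] for i in range(3)])
    r=minimize(cost,p0,method="Nelder-Mead",options=dict(initial_simplex=sim,xatol=1e-4,fatol=1e-4,maxiter=200))
    return r.x,r.fun/len(obs)
E
cat > m1.py <<'E'
from h import *
A=ctrl.snapshot("scene");B=ctrl.snapshot("side")
ow={};os_=[]
for s in(A,B):
    for d in ctrl.cut_out(s,"wedge"):
        p=np.array(d["xy"])*[640,480]; w=unproj(s,p,.005)[0]
        print(d["conf"],p.round(),w.round(3),d["pixels"].sum())
        if np.hypot(*(w[:2]-[.589,.08]))<.04: ow[s["shot"]]=(s,d["pixels"].astype(np.float32))
        
    d=ctrl.cut_out(s,"scale")
    d=max(d,key=lambda e:e["pixels"].sum())
    m=d["pixels"].astype(np.uint8); os_.append((s,m)); print("scale",d["conf"],m.sum())
    ys,xs=np.nonzero(m); print(xs.min(),xs.max(),ys.min(),ys.max())
ow=list(ow.values())
for L,W in((.12,.044),):
  for y0 in(-np.pi/2,-1.2,np.pi/2): print("wedge",y0,fit(ow,wedgeV(),[.589,.08,y0]))
full=scaleV+[[x,y,.079] for x in(-.131,.051) for y in(-.113,.113)]
for o in (os_,os_[:1],os_[1:]):
  oh=[]
  for s,m in o:
    h=np.zeros_like(m); pts=cv2.findNonZero(cv2.morphologyEx(m,cv2.MORPH_OPEN,np.ones((5,5),np.uint8))); cv2.fillConvexPoly(h,cv2.convexHull(pts),1); oh.append((s,h.astype(np.float32)))
  print("scale",fit(oh,full,[.52,-.1,0]))
im=A["color"][:,:,::-1].copy(); im2=B["color"][:,:,::-1].copy()
np.savez("m1.npz")
a=cv2.resize(im[230:360,320:480],None,fx=4,fy=4,interpolation=cv2.INTER_CUBIC)
cv2.imwrite("pics/crop1.png",a)
E
python3 m1.py
```

```text
0.98 [438. 278.] [0.488 0.243 0.005] 1405
0.96 [359. 287.] [0.586 0.068 0.005] 852
0.75 [372. 332.] [0.697 0.139 0.005] 463
scale 0.85 6864
216 333 184 285
0.71 [328. 239.] [0.587 0.083 0.005] 475
0.59 [297. 204.] [0.503 0.254 0.005] 711
0.55 [370. 227.] [0.708 0.133 0.005] 237
scale 0.76 8306
247 374 251 351
wedge -1.5707963267948966 (array([ 0.59433436,  0.06393295, -1.31173943]), np.float64(0.13061532378196716))
wedge -1.2 (array([ 0.59384669,  0.06408925, -1.32317148]), np.float64(0.13054659962654114))
wedge 1.5707963267948966 (array([0.58999054, 0.08191519, 1.78297485]), np.float64(0.21881282329559326))
scale (array([ 0.52685659, -0.17255669,  0.12018444]), np.float64(0.042128026485443115))
scale (array([ 0.52825487, -0.17169386,  0.13665475]), np.float64(0.022569358348846436))
scale (array([ 0.52700751, -0.1809684 ,  0.12537859]), np.float64(0.03869330883026123))
```

View pics/crop1.png

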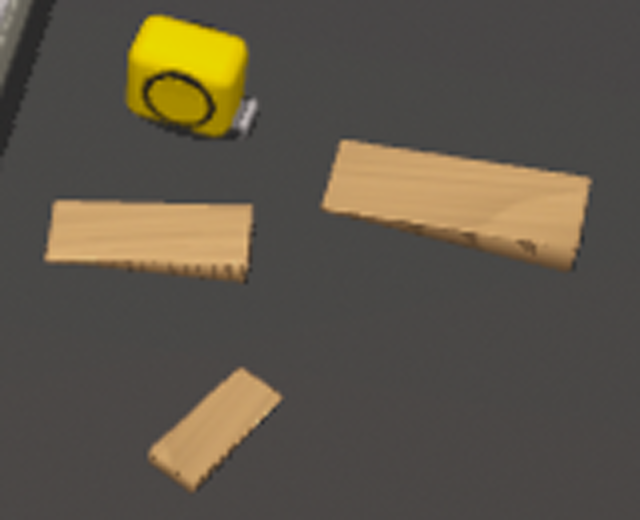

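Crop: the middle wedge's thin toe is at its left end (crop 50,230), facing the scale, and its heel is at the right (250,240). Choice confirmed. Fit: wedge about (0.594,0.064) yaw -75.5°, foot about (0.624,-0.067). Next I hover above with the gripper shut and refine with the wrist camera.

send_rows:
  deltas:
    - [[0.05,0.035,0],0.08]
    - [[0.1,0.07,0],0.16]
    - [[0.15,0.1,0],0.24]
    - [[0.19,0.13,0],0.32]
    - [[0.24,0.16,0],0.4]
  gripper: 0

```text
clock: 1.22
tool_pos: [0.3814, 0.4424, 0.2924]
orientation: [-180.0, 0.0, -59.6]
force: [1.2, 0.7, 0.4]
opening: 0.06
gripper_force: 0.0
```

send_rows:
  deltas:
    - [[0.05,0,0],0.05]
    - [[0.1,0,0],0.1]
    - [[0.15,-0.01,0],0.15]
    - [[0.2,-0.01,0],0.195]
    - [[0.25,-0.01,0],0.195]

```text
clock: 1.63
tool_pos: [0.4909, 0.2747, 0.2925]
orientation: [-180.0, 0.0, -77.0]
force: [0.1, 0.6, -0.0]
opening: 0.0262
gripper_force: 0.0
```

send_rows:
  deltas:
    - [[0.05,0.03,0],0]
    - [[0.1,0.06,0],0]
    - [[0.15,0.06,0],0]
    - [[0.16,0.06,0],0]
    - [[0.16,0.06,0],0]

```text
clock: 2.05
tool_pos: [0.4724, 0.1378, 0.2928]
orientation: [-180.0, 0.0, -76.9]
force: [0.3, -0.5, 0.2]
opening: 0.0005
gripper_force: 0.0
```

```bash
python3 - <<'E'
from h import *
o=ctrl.get_obs();print(o["clock"],o["tool_pos"],o["orientation"],o["force"])
s=ctrl.snapshot("wrist"); save(s,"w1"); print({k:v for k,v in s.items() if k!="color"})
print(proj(s,[[.609,.006,0],[.624,-.067,0],[.594,.064,.01],[.579,.122,.019]]))
E
```

```text
2.05 [0.47241316 0.13776687 0.29276408] [-1.79950783e+02  1.46126248e-02 -7.69422284e+01] [ 0.34458129 -0.48019428  0.21157097]
{'vertical_fov': 64.02857468806087, 'cx': 318.7507137607249, 'cy': 242.10216555766078, 'k1': -0.026251566001387894, 'rvec': array([-0.34868527,  3.05431976,  0.45583574]), 'tvec': array([ 0.49170223, -0.06252379,  0.38466352]), 'shot': 5}
[[205.68929558  35.48698413]
 [201.37330444 -59.01093113]
 [209.38063514 104.10358867]
 [213.39652635 170.30207121]]
```

View pics/w1.png

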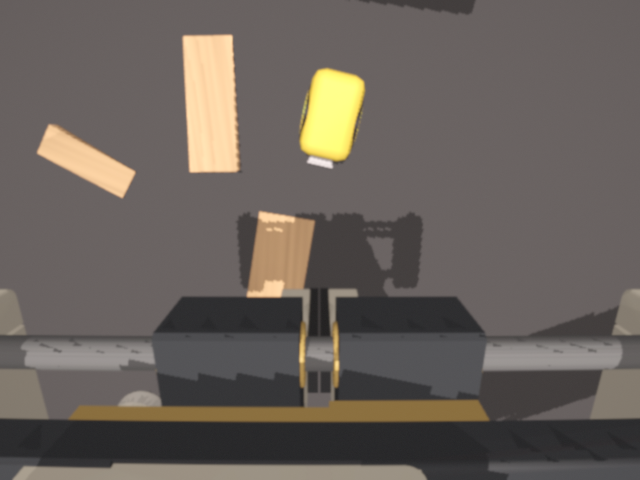

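The wrist view shows the wedge at (210,104) with its toe up; the tape measure is at (333,115) and the small wedge at (87,160). The foot is just out of the frame at the top, so I shift forward and right.

send_rows:
  deltas:
    - [[0.03,-0.03,0],0]
    - [[0.06,-0.06,0],0]
    - [[0.09,-0.09,0],0]
    - [[0.14,-0.115,0],0]
    - [[0.14,-0.115,0],0]

```text
clock: 2.52
tool_pos: [0.5913, 0.0503, 0.2911]
orientation: [179.9, -0.1, -76.9]
force: [0.1, 0.0, -0.2]
opening: 0.0003
gripper_force: 0.0
```

```bash
cat > m2.py <<'E'
from h import *
import sys
s=ctrl.snapshot("wrist"); save(s,sys.argv[1])
o=ctrl.get_obs();print(o["clock"],o["tool_pos"],o["orientation"])
for t in("wedge","scale","short_foot"):
    for d in ctrl.cut_out(s,t):
        m=d["pixels"].astype(np.float32); p=np.array(d["xy"])*[640,480]
        r=cv2.minAreaRect(cv2.findNonZero(d["pixels"].astype(np.uint8)))
        print(t,round(d["conf"],2),p.round(1),int(m.sum()),unproj(s,p,.006).round(4), cv2.boxPoints(r).round().tolist())
        if t=="wedge" and 450<0*1+m.sum() and np.hypot(*(unproj(s,p,.006)[0,:2]-[.594,.064]))<.05:
            print(fit([(s,m)],wedgeV(),[.594,.064,-1.32]))
E
python3 m2.py w2
```

```text
2.5667 [0.58992329 0.05129751 0.2909035 ] [ 1.79911349e+02 -4.33075743e-02 -7.69391641e+01]
wedge 0.89 [190.4 265.9] 2345 [[0.7089 0.1402 0.006 ]] [[148.0, 263.0], [164.0, 235.0], [237.0, 276.0], [221.0, 304.0]]
wedge 0.67 [314.1 220.9] 5390 [[0.5929 0.0634 0.006 ]] [[290.0, 161.0], [335.0, 161.0], [337.0, 283.0], [291.0, 283.0]]
(array([ 0.59308812,  0.06521589, -1.33585729]), np.float64(0.02112758159637451))
scale 0.82 [451.5  68. ] 36259 [[ 0.5028 -0.105   0.006 ]] [[279.0, 99.0], [294.0, -24.0], [641.0, 19.0], [626.0, 142.0]]
```

View pics/w2.png

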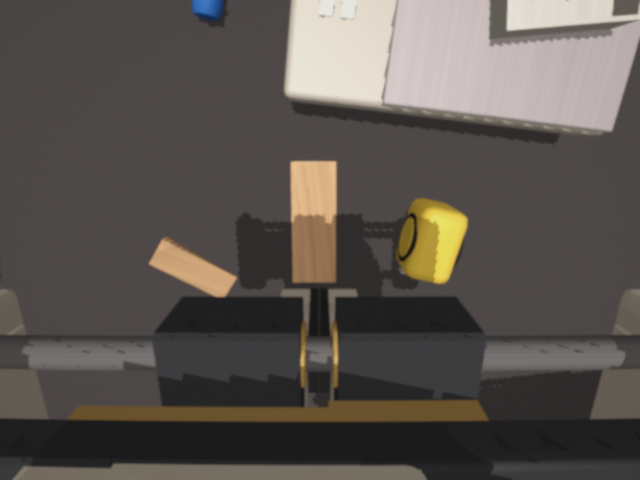

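```bash
cat > m3.py <<'E'
from h import *
full=scaleV+[[x,y,.079] for x in(-.131,.051) for y in(-.113,.113)]
w=ctrl.snapshot("wrist"); A=ctrl.snapshot("scene")
mw=max(ctrl.cut_out(w,"scale"),key=lambda e:e["pixels"].sum())["pixels"].astype(np.float32)
ma=max(ctrl.cut_out(A,"scale"),key=lambda e:e["pixels"].sum())["pixels"].astype(np.uint8)
ma=cv2.morphologyEx(ma,cv2.MORPH_OPEN,np.ones((5,5),np.uint8)); h=np.zeros_like(ma); cv2.fillConvexPoly(h,cv2.convexHull(cv2.findNonZero(ma)),1)
def cost(p,ww,wa):
    a=hullmask(w,place(full,p)); m=mw.copy(); a[:60,480:]=0; m[:60,480:]=0
    c=ww*(np.abs(a-m).sum()/m.sum())
    b=hullmask(A,place(full,p)); c+=wa*np.abs(b-h).sum()/h.sum(); return c
for ww,wa in((1,0),(1,1),(3,1),(0,1)):
    p0=np.array([.527,-.173,.13]); sim=np.vstack([p0,p0+[.01,0,0],p0+[0,.01,0],p0+[0,0,.05]])
    r=minimize(cost,p0,args=(ww,wa),method="Nelder-Mead",options=dict(initial_simplex=sim,xatol=1e-4,fatol=1e-5))
    p=r.x; f=place([[.11,.095,0]],p)[0]; print(ww,wa,p.round(4),np.degrees(p[2]).round(2),r.fun.round(4),"foot",f.round(4))
    T=np.array([.5931,.0652]); d=f[:2]-T; print("  wedge->foot dir",np.degrees(np.arctan2(d[1],d[0])).round(2),np.hypot(*d).round(4))
ctrl.cut_out
im=w["color"].copy()
s2=ctrl.snapshot("side")
for n,s in(("scene",A),("side",s2)):
    for d in ctrl.cut_out(s,"short_foot"): print(n,"foot",d["conf"],np.array(d["xy"])*[640,480])
    print(n,proj(s,[f[0],f[1],.01]).round(1) if 0 else proj(s,[[f[0],f[1],.01]]).round(1))
print(proj(A,[[f[0],f[1],.068]]),proj(w,[[f[0],f[1],.068]]))
q=proj(w,place([[.131,.116,.068],[-.131,.116,.068],[.131,.116,.022],[-.131,.116,.022],[.051,.113,.079],[.131,0,.068]],p)).round(1); print(q.tolist())
save(A,"s3",(190,170,410,335),3.6)
E
python3 m3.py
```

```text
1 0 [ 0.5259 -0.1737  0.1194] 6.84 0.0203 foot [ 0.6238 -0.0663  0.    ]
  wedge->foot dir -76.88 0.135
1 1 [ 0.5291 -0.1728  0.1253] 7.18 0.0561 foot [ 0.6263 -0.0648  0.    ]
  wedge->foot dir -75.66 0.1342
3 1 [ 0.5272 -0.1735  0.1215] 6.96 0.1007 foot [ 0.6249 -0.0659  0.    ]
  wedge->foot dir -76.37 0.1348
0 1 [ 0.5292 -0.1713  0.1369] 7.84 0.0232 foot [ 0.6252 -0.0621  0.    ]
  wedge->foot dir -75.86 0.1313
scene [[303.2 282.3]]
side [[346.  272.9]]
[[302.51282969 267.19311682]] [[305.45448044  69.36905758]]
[[276.2, 95.7], [601.3, 130.0], [281.6, 99.5], [566.4, 129.3], [381.1, 101.0], [287.0, -78.7]]
```

View pics/s3.png

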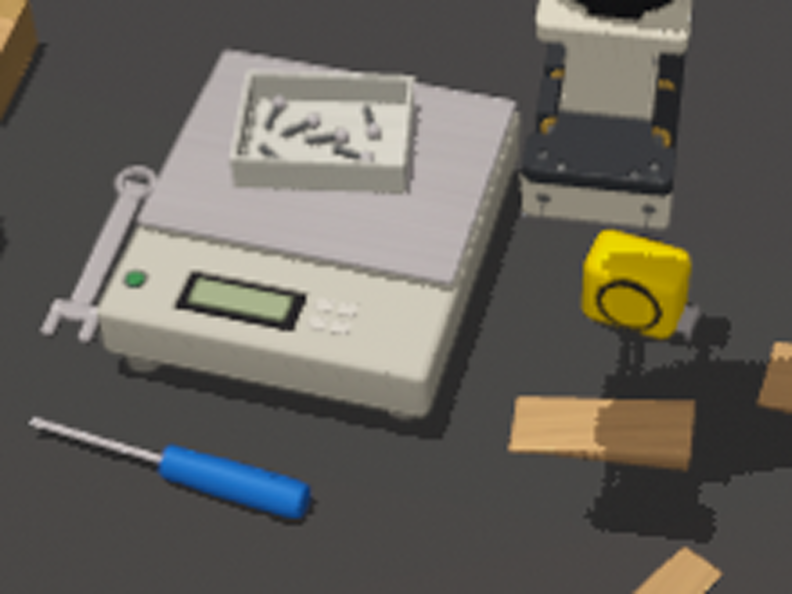

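The crop shows the short-foot corner at crop (410,410), facing the wedge's toe at (515,425). The way between is clear. The wedge axis (-76.5°) already aims at the foot (direction -76.9°). I now go down behind the heel.

send_rows:
  deltas:
    - [[-0.045,-0.002,0],0]
    - [[-0.09,-0.005,0],0]
    - [[-0.122,-0.007,0.02],0]
    - [[-0.122,-0.007,0.07],0]
    - [[-0.122,-0.007,0.12],0]

```text
clock: 3.48
tool_pos: [0.5714, 0.1516, 0.1972]
orientation: [-179.7, 0.1, -76.6]
force: [0.5, 0.4, -1.2]
opening: 0.0003
gripper_force: 0.0
```

send_rows:
  deltas:
    - [[0,0,0.05],0]
    - [[0,0,0.1],0]
    - [[0,0,0.135],0]
    - [[0,0,0.15],0]
    - [[0,0,0.15],0]

```text
clock: 3.9
tool_pos: [0.569, 0.1483, 0.0727]
orientation: [179.7, -0.1, -76.8]
force: [1.7, -0.6, 0.0]
opening: 0.0006
gripper_force: 0.0
```

```bash
cat > st.py <<'E'
from h import *
# position of tool relative to heel line: along/lateral to foot
F=np.array([.6238,-.0663]); o=ctrl.get_obs(); p=o["tool_pos"]; a=np.radians(o["orientation"][2]); u=np.array([np.cos(a),np.sin(a)]); v=np.array([np.sin(a),-np.cos(a)])
d=F-p[:2]; print(o["clock"],p.round(4),np.array(o["orientation"]).round(2),"foot ahead %.4f toolY %.4f finger face->foot %.4f"%(d@u,d@v,d@u-.0095),"F along",(o["force"][:2]@u).round(2),o["force"].round(2))
E
python3 st.py; python3 - <<'E'
from h import *
s=ctrl.snapshot("wrist"); save(s,"w3"); 
E
```

```text
3.9 [0.569  0.1483 0.0727] [ 1.7967e+02 -1.0000e-01 -7.6780e+01] foot ahead 0.2215 toolY -0.0043 finger face->foot 0.2120 F along 1.0 [ 1.71 -0.62  0.03]
```

View pics/w3.png

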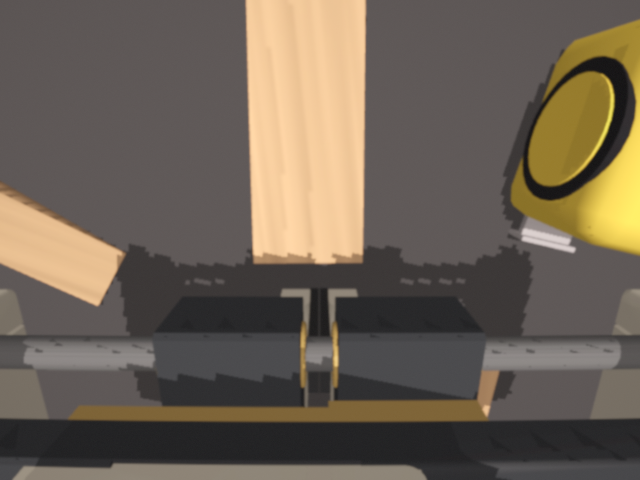

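The wrist view shows the heel at row 262, columns 252–365 (centre 308), against the fingers at about column 319. I shift 4 mm to the left, then push gently up to near the foot.

send_rows:
  deltas:
    - [[0,-0.0054,0],0]
    - [[0.008,-0.0054,0],0]
    - [[0.016,-0.0054,0],0]
    - [[0.024,-0.0054,0],0]
    - [[0.034,-0.0054,0],0]

```text
clock: 4.37
tool_pos: [0.5821, 0.1233, 0.0773]
orientation: [-179.9, 0.0, -76.8]
force: [-0.3, 1.2, 1.2]
opening: 0.0003
gripper_force: 0.9
```

send_rows:
  deltas:
    - [[0.012,0,0],0]
    - [[0.024,0,0],0]
    - [[0.036,0,0],0]
    - [[0.046,0,0],0]
    - [[0.054,0,0],0]

```text
clock: 4.78
tool_pos: [0.5913, 0.0802, 0.0761]
orientation: [180.0, -0.0, -76.8]
force: [-0.3, -0.3, 0.8]
opening: 0.0005
gripper_force: 0.4
```

```bash
python3 st.py; python3 m2.py w4
```

```text
4.7833 [0.5913 0.0802 0.0761] [ 1.7998e+02 -1.0000e-02 -7.6820e+01] foot ahead 0.1501 toolY 0.0018 finger face->foot 0.1406 F along 0.18 [-0.32 -0.26  0.84]
4.8333 [0.59134661 0.07960755 0.07597832] [ 1.79964001e+02 -1.15475890e-02 -7.68503572e+01]
wedge 0.76 [326.3 143.1] 32145 [[0.6053 0.0084 0.006 ]] [[268.0, 293.0], [271.0, -1.0], [385.0, 0.0], [382.0, 294.0]]
wedge 0.65 [ 91.5 382. ] 4438 [[0.694  0.1491 0.006 ]] [[-9.0, 360.0], [21.0, 305.0], [162.0, 380.0], [132.0, 436.0]]
scale 0.8 [609.8   1.7] 731 [[ 0.5121 -0.0682  0.006 ]] [[542.0, 14.0], [542.0, 0.0], [639.0, 0.0], [639.0, 14.0]]
```

View pics/w4.png

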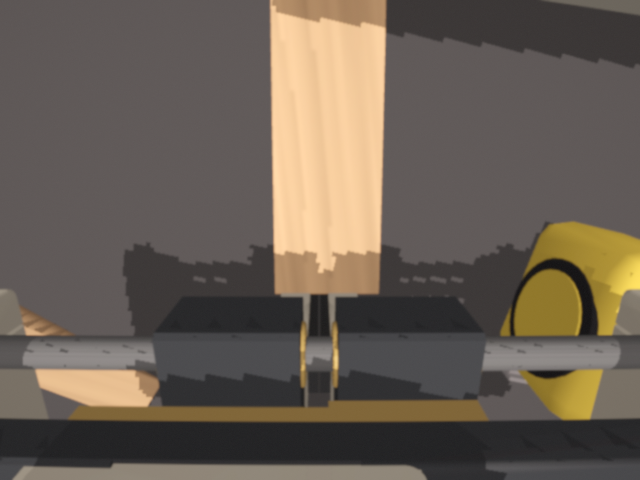

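```bash
cat > m4.py <<'E'
from h import *
def wfit(p0=None):
    o=ctrl.get_obs(); a=np.radians(o["orientation"][2]); u=np.array([np.cos(a),np.sin(a)])
    if p0 is None: p0=[*(np.array(o["tool_pos"][:2])+u*.0695),a]
    F=np.array([.6238,-.0663])
    for n in("wrist","scene","side"):
        s=ctrl.snapshot(n)
        best=None
        for d in ctrl.cut_out(s,"wedge"):
            w=unproj(s,np.array(d["xy"])*[640,480],.006)[0,:2]
            if np.hypot(*(w-p0[:2]))<.05: best=d; break
        if best is None: print(n,"no wedge"); continue
        p,c=fit([(s,best["pixels"].astype(np.float32))],wedgeV(),p0,(.005,.005,.05))
        t=np.array([np.cos(p[2]),np.sin(p[2])]); d=F-p[:2]
        print(n,p[:2].round(4),np.degrees(p[2]).round(2),round(c,3),"ahead %.4f left %.4f"%(d@t,t[0]*d[1]-t[1]*d[0]))
wfit()
E
python3 m4.py
```

```text
wrist [0.6048 0.0091] -77.06 0.007 ahead 0.0777 left 0.0016
scene [ 0.6098 -0.01  ] -75.65 0.291 ahead 0.0580 left -0.0004
side [0.6038 0.0168] -75.21 0.608 ahead 0.0855 left -0.0019
```

send_rows:
  deltas:
    - [[0.008,0,0.002],0]
    - [[0.016,0,0.004],0]
    - [[0.023,0,0.004],0]
    - [[0.029,0,0.004],0]
    - [[0.034,0,0.004],0]

```text
clock: 5.7
tool_pos: [0.5974, 0.0541, 0.0728]
orientation: [180.0, -0.0, -76.8]
force: [0.7, 0.5, 0.1]
opening: 0.0005
gripper_force: 0.1
```

```bash
python3 st.py; python3 m4.py
```

```text
5.7 [0.5974 0.0541 0.0728] [ 1.7997e+02 -1.0000e-02 -7.6820e+01] foot ahead 0.1233 toolY 0.0018 finger face->foot 0.1138 F along -0.31 [0.66 0.47 0.07]
wrist [ 0.6102 -0.0163] -76.91 0.22 ahead 0.0518 left 0.0019
scene [ 0.6127 -0.0269] -73.05 0.466 ahead 0.0409 left -0.0009
side no wedge
```

send_rows:
  deltas:
    - [[0.0015,0,0],0]
    - [[0.003,0,0],0]
    - [[0.0045,0,0],0]
    - [[0.006,0,0],0]
    - [[0.0075,0,0],0]

```text
clock: 6.42
tool_pos: [0.5989, 0.0492, 0.073]
orientation: [-180.0, 0.0, -76.8]
force: [-0.8, 1.0, 0.4]
opening: 0.0005
gripper_force: 0.2
```

send_rows:
  deltas:
    - [[0.0015,0,0],0]
    - [[0.003,0,0],0]
    - [[0.0045,0,0],0]
    - [[0.006,0,0],0]
    - [[0.0075,0,0],0]

```text
clock: 6.83
tool_pos: [0.6002, 0.0433, 0.073]
orientation: [-180.0, -0.0, -76.8]
force: [-0.4, 0.3, 0.2]
opening: 0.0004
gripper_force: 0.3
```

send_rows:
  deltas:
    - [[0.001,0,0],0]
    - [[0.002,0,0],0]
    - [[0.003,0,0],0]
    - [[0.004,0,0],0]
    - [[0.005,0,0],0]

```text
clock: 7.25
tool_pos: [0.6012, 0.0394, 0.073]
orientation: [-180.0, -0.0, -76.8]
force: [-0.7, 0.9, 1.4]
opening: 0.0003
gripper_force: 0.3
```

send_rows:
  deltas:
    - [[0.001,0,0],0]
    - [[0.002,0,0],0]
    - [[0.003,0,0],0]
    - [[0.004,0,0],0]
    - [[0.005,0,0],0]

```text
clock: 7.67
tool_pos: [0.602, 0.0355, 0.073]
orientation: [-180.0, 0.0, -76.8]
force: [-0.5, 0.6, 0.5]
opening: 0.0
gripper_force: 0.4
```

send_rows:
  deltas:
    - [[0.001,0,0],0]
    - [[0.002,0,0],0]
    - [[0.003,0,0],0]
    - [[0.004,0,0],0]
    - [[0.005,0,0],0]

```text
clock: 8.08
tool_pos: [0.6029, 0.0316, 0.073]
orientation: [180.0, -0.0, -76.8]
force: [0.0, 0.9, 0.5]
opening: 0.0001
gripper_force: 0.4
```

send_rows:
  deltas:
    - [[0.0008,0,0],0]
    - [[0.0016,0,0],0]
    - [[0.0024,0,0],0]
    - [[0.0032,0,0],0]
    - [[0.004,0,0],0]

```text
clock: 8.5
tool_pos: [0.6037, 0.0291, 0.073]
orientation: [-180.0, 0.0, -76.8]
force: [-2.8, 6.5, 1.3]
opening: 0.0003
gripper_force: 3.3
```

Contact under the foot: about 7 N. I hold to see the steady force.

send_rows:
  deltas:
    - [[0,0,0],0]
    - [[0,0,0],0]
    - [[0,0,0],0]
    - [[0,0,0],0]
    - [[0,0,0],0]

```text
clock: 8.92
tool_pos: [0.6037, 0.029, 0.073]
orientation: [-180.0, 0.0, -76.8]
force: [-1.4, 5.1, 1.4]
opening: 0.0008
gripper_force: 2.6
```

```bash
python3 st.py; python3 m4.py; python3 - <<'E'
from h import *
s=ctrl.snapshot("side"); save(s,"side5",(240,220,400,340),5)
E
```

```text
8.9167 [0.6037 0.029  0.073 ] [-1.7998e+02  2.0000e-02 -7.6780e+01] foot ahead 0.0974 toolY 0.0023 finger face->foot 0.0879 F along -5.27 [-1.44  5.07  1.39]
wrist [ 0.616  -0.0414] -77.25 0.508 ahead 0.0260 left 0.0021
scene [ 0.6216 -0.054 ] -71.29 0.651 ahead 0.0124 left -0.0018
side no wedge
```

View pics/side5.png

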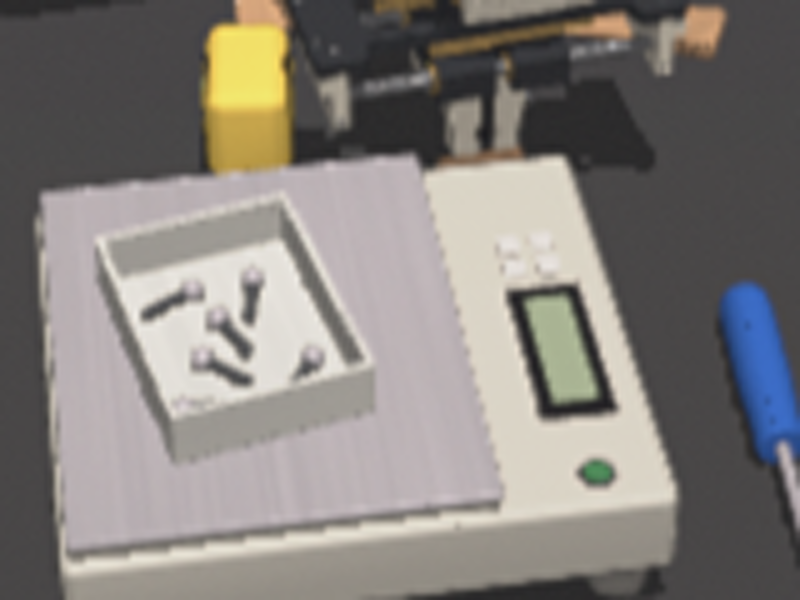

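The scale stands unmoved with the tray in place, and the wedge runs under its corner (crop 485,155). I give it one slight nudge more for snugness.

send_rows:
  deltas:
    - [[0.0003,0,0],0]
    - [[0.0006,0,0],0]
    - [[0.0009,0,0],0]
    - [[0.0012,0,0],0]
    - [[0.0012,0,0],0]

```text
clock: 9.68
tool_pos: [0.6039, 0.0285, 0.073]
orientation: [-180.0, 0.0, -76.8]
force: [-2.1, 8.2, 0.9]
opening: 0.0007
gripper_force: 3.8
```

Snug at about 8.5 N. I back off straight, then rise.

send_rows:
  deltas:
    - [[-0.012,0,0],0]
    - [[-0.04,0,0],0]
    - [[-0.06,0,-0.02],0]
    - [[-0.06,0,-0.07],0]
    - [[-0.06,0,-0.12],0]

```text
clock: 10.1
tool_pos: [0.5914, 0.0748, 0.1684]
orientation: [179.7, -0.1, -76.7]
force: [1.2, -0.0, -0.2]
opening: 0.0
gripper_force: 0.0
```

send_rows:
  deltas:
    - [[0,0,-0.05],0]
    - [[0,0,-0.1],0]
    - [[0,0,-0.15],0]
    - [[0,0,-0.15],0]
    - [[0,0,-0.15],0]

```text
clock: 10.52
tool_pos: [0.5937, 0.0747, 0.2921]
orientation: [-179.7, 0.0, -76.8]
force: [-0.4, -0.5, -1.5]
opening: 0.0006
gripper_force: 0.0
```

```bash
python3 m4.py >/dev/null; python3 - <<'E'
from h import *
s=ctrl.snapshot("wrist"); save(s,"w6"); o=ctrl.get_obs(); print(o["tool_pos"])
mw=max(ctrl.cut_out(s,"scale"),key=lambda e:e["pixels"].sum())["pixels"].astype(np.float32)
full=scaleV+[[x,y,.079] for x in(-.131,.051) for y in(-.113,.113)]
t=ctrl.cut_out(s,"parts_tray"); mask=np.zeros((480,640),bool)
for d in t: mask|=d["pixels"]
mask=cv2.dilate(mask.astype(np.uint8),np.ones((25,25)))>0
def cost(p):
    a=hullmask(s,place(full,p)); m=mw.copy(); a[mask]=0; m[mask]=0; a[290:]=0;m[290:]=0
    return np.abs(a-m).sum()/m.sum()
p0=np.array([.526,-.174,.12]); sim=np.vstack([p0,p0+[.01,0,0],p0+[0,.01,0],p0+[0,0,.05]])
r=minimize(cost,p0,method="Nelder-Mead",options=dict(initial_simplex=sim,xatol=1e-4,fatol=1e-5)); p=r.x
f=place([[.11,.095,0]],p)[0]; print(p,r.fun,f)
for d in ctrl.cut_out(s,"wedge"): 
    b=cv2.boundingRect(cv2.findNonZero(d["pixels"].astype(np.uint8))); print(d["conf"],np.array(d["xy"])*[640,480],b)
# heel edge: predicted heel centre
h=np.array([.6039,.0285])+.0095*np.array([.228,-.974]); print("heel pred",h,proj(s,[[*h,.019],[*f[:2],.068]]))
E
```

```text
[0.59258938 0.07423893 0.28767768]
[ 0.5258948  -0.17472983  0.12066356] 0.011718876659870148 [ 0.62365974 -0.06717977  0.        ]
0.98 [194.624 247.584] (152, 217, 86, 63)
0.84 [321.92  114.576] (298, 73, 49, 77)
heel pred [0.606066 0.019247] [[317.44571865 152.1436072 ]
 [320.87873754  34.41762677]]
```

View pics/w6.png

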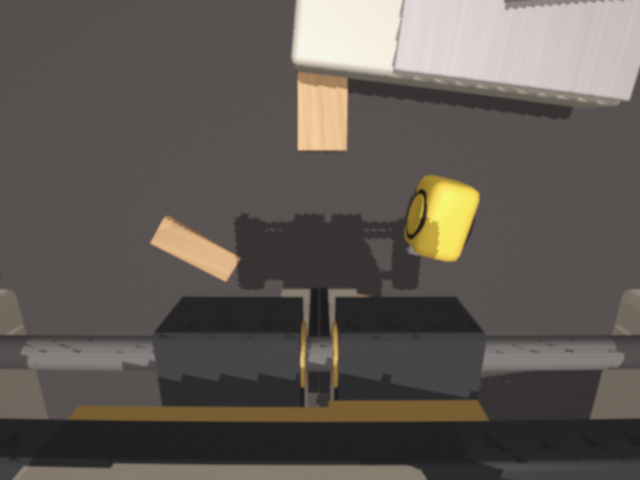

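The wrist view shows the wedge under the corner, heel at row 150, centred at column 322. The foot projects to column 321, and the scale fit has not moved (within 1 mm). Next I move over the corner.

send_rows:
  deltas:
    - [[0.045,0.001,0],0]
    - [[0.09,0.002,0],0]
    - [[0.135,0.002,0],0]
    - [[0.18,0.002,0.03],0]
    - [[0.18,0.002,0.06],0]

```text
clock: 11.43
tool_pos: [0.6259, -0.0707, 0.2418]
orientation: [-179.8, -0.1, -76.9]
force: [0.6, 0.6, -0.7]
opening: 0.0002
gripper_force: 0.0
```

send_rows:
  deltas:
    - [[0,0,0.04],0]
    - [[0,0,0.08],0]
    - [[0,0,0.11],0]
    - [[0,0,0.115],0]
    - [[0,0,0.115],0]

```text
clock: 11.85
tool_pos: [0.6235, -0.0664, 0.1473]
orientation: [179.8, 0.0, -76.8]
force: [-1.0, -0.2, -0.6]
opening: 0.0007
gripper_force: 0.0
```

```bash
python3 st.py
```

```text
11.85 [ 0.6235 -0.0664  0.1473] [179.77   0.   -76.79] foot ahead -0.0000 toolY -0.0003 finger face->foot -0.0095 F along -0.07 [-1.05 -0.17 -0.61]
```

send_rows:
  deltas:
    - [[0,0,0.004],0]
    - [[0,0,0.008],0]
    - [[0,0,0.011],0]
    - [[0,0,0.013],0]
    - [[0,0,0.014],0]

```text
clock: 12.27
tool_pos: [0.6245, -0.0661, 0.1384]
orientation: [-179.9, -0.0, -76.8]
force: [-0.1, -0.2, -0.1]
opening: 0.0005
gripper_force: 0.0
```

send_rows:
  deltas:
    - [[0,0,0.0005],0]
    - [[0,0,0.001],0]
    - [[0,0,0.0015],0]
    - [[0,0,0.0015],0]
    - [[0,0,0.0015],0]

```text
clock: 12.68
tool_pos: [0.6243, -0.0662, 0.1366]
orientation: [-180.0, -0.0, -76.8]
force: [1.0, -0.7, -0.5]
opening: 0.0003
gripper_force: 0.0
```

send_rows:
  deltas:
    - [[0,0,0.0006],0]
    - [[0,0,0.0012],0]
    - [[0,0,0.0018],0]
    - [[0,0,0.0024],0]
    - [[0,0,0.0024],0]

```text
clock: 13.1
tool_pos: [0.6242, -0.0662, 0.1345]
orientation: [180.0, 0.0, -76.8]
force: [-0.0, 0.2, -0.1]
opening: 0.0007
gripper_force: 0.0
```

send_rows:
  deltas:
    - [[0,0,0.0003],0]
    - [[0,0,0.0006],0]
    - [[0,0,0.0009],0]
    - [[0,0,0.0012],0]
    - [[0,0,0.0012],0]

```text
clock: 13.52
tool_pos: [0.6243, -0.0662, 0.1337]
orientation: [180.0, -0.0, -76.8]
force: [0.1, 0.7, -0.3]
opening: 0.0005
gripper_force: 0.0
```

send_rows:
  deltas:
    - [[0,0,0.0003],0]
    - [[0,0,0.0006],0]
    - [[0,0,0.0009],0]
    - [[0,0,0.0012],0]
    - [[0,0,0.0012],0]

```text
clock: 13.93
tool_pos: [0.6243, -0.0662, 0.1335]
orientation: [-180.0, -0.0, -76.8]
force: [-1.7, 0.4, 7.4]
opening: 0.0003
gripper_force: 3.6
```

send_rows:
  deltas:
    - [[0,0,0.0003],0]
    - [[0,0,0.0003],0]
    - [[0,0,0.0003],0]
    - [[0,0,0.0003],0]
    - [[0,0,0.0003],0]

```text
clock: 14.35
tool_pos: [0.6243, -0.0662, 0.1335]
orientation: [-180.0, -0.0, -76.8]
force: [-3.7, 1.1, 8.3]
opening: -0.0001
gripper_force: 4.4
```

send_rows:
  deltas:
    - [[0,0,0],0]
    - [[0,0,0],0]
    - [[0,0,0],0]
    - [[0,0,0],0]
    - [[0,0,0],0]

```text
clock: 14.77
tool_pos: [0.6243, -0.0662, 0.1335]
orientation: [-180.0, -0.0, -76.8]
force: [-3.4, 1.8, 9.3]
opening: 0.0006
gripper_force: 4.4
```

The corner held firm at 8–9 N for over 0.8 s (height steady at 0.1335). I lift off and check before handing in.

send_rows:
  deltas:
    - [[0,0,-0.005],0]
    - [[0,0,-0.02],0]
    - [[0,0,-0.06],0]
    - [[0,0,-0.11],0]
    - [[0,0,-0.16],0]

```text
clock: 15.18
tool_pos: [0.6238, -0.0663, 0.262]
orientation: [179.9, -0.0, -76.8]
force: [1.8, 0.9, -0.5]
opening: 0.0004
gripper_force: 0.0
```

send_rows:
  deltas:
    - [[-0.05,0,-0.03],0]
    - [[-0.1,0,-0.03],0]
    - [[-0.15,0,-0.03],0]
    - [[-0.18,0,-0.03],0]
    - [[-0.18,0,-0.03],0]

```text
clock: 15.6
tool_pos: [0.5906, 0.0779, 0.2859]
orientation: [-179.9, 0.1, -76.6]
force: [0.2, -1.4, -0.0]
opening: 0.0004
gripper_force: 0.0
```

```bash
python3 - <<'E'
from h import *
s=ctrl.snapshot("wrist"); o=ctrl.get_obs(); print(o["clock"],o["tool_pos"],o["force"])
for d in ctrl.cut_out(s,"wedge"):
    x,y,w,h=cv2.boundingRect(cv2.findNonZero(d["pixels"].astype(np.uint8))); print(d["conf"],x,y,w,h,unproj(s,[[x+w/2,y+h]],.019))
mw=max(ctrl.cut_out(s,"scale"),key=lambda e:e["pixels"].sum())["pixels"].astype(np.float32)
full=scaleV+[[x,y,.079] for x in(-.131,.051) for y in(-.113,.113)]
mask=np.zeros((480,640),bool)
for d in ctrl.cut_out(s,"parts_tray"): mask|=d["pixels"]
mask=cv2.dilate(mask.astype(np.uint8),np.ones((25,25)))>0
def cost(p):
    a=hullmask(s,place(full,p)); m=mw.copy(); a[mask]=0; m[mask]=0; a[290:]=0;m[290:]=0
    return np.abs(a-m).sum()/m.sum()
p0=np.array([.526,-.174,.12]); sim=np.vstack([p0,p0+[.01,0,0],p0+[0,.01,0],p0+[0,0,.05]])
r=minimize(cost,p0,method="Nelder-Mead",options=dict(initial_simplex=sim,xatol=1e-4,fatol=1e-5)); print(r.x,r.fun)
E
```

```text
15.65 [0.59089758 0.07629005 0.28567701] [ 0.09414038 -0.47613007 -0.31409071]
0.82 150 211 89 66 [[0.69810644 0.1722329  0.019     ]]
0.77 298 67 50 79 [[0.6017671  0.01702728 0.019     ]]
0.58 357 292 22 5 [[0.52146728 0.15276369 0.019     ]]
[ 0.5259434  -0.17436711  0.12286274] 0.009899172000586987
```

The scale has not moved and the wedge is still in place, so I hand in.

```bash
python3 -c "
from plant import ctrl
print(ctrl.close_job())"
```

```text
the job is handed in; nothing more can be done
None
```

I pushed the wedge thin end first under the short foot until it was snug (about 8.5 N, scale not shifted), pressed the corner at 7–9 N for over 0.8 s without it giving, and handed the job in at about 16 s; no verdict was returned.

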